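Open the bar clamp on the planter bench

ROBOT

A 6-joint arm with a two-finger parallel gripper is mounted at the origin on the work surface. World frame = base frame: x ahead of the robot, y to its left, z up, the work surface at z = 0. Lengths are in m, angles in degrees, forces in N, time in s.
With the tool pointing down it reaches from about 0.4 to 0.825 m from the base axis. Payload 7 kg.
Tool frame: the origin (TCP) lies between the finger pads; the fingertips stand 19 mm ahead of it and the grasp point (between the pads) is the TCP; z points along the fingers, y is the line along which they close (so a half turn about z gives the same grasp; the last joint's range is limited). The gripper opens to 88 mm and grips with 3 to 60 N. Pads are 19 mm wide; open, the fingers measure 130 mm over their backs; the gripper's body (78 mm by 193 mm) begins 47 mm behind the grasp point.
Start: joints at [80.793, 20.546, 0.682, 0, -70.136, -16.507], TCP at [0.293, 0.608, 0.246] pointing down, gripper open.
Joint ranges: [-176.03, 176.03], [-82.01, 121.73], [-58.28, 71.71], [-173.87, 95.51], [-174.79, -0.11], [-173.66, 173.66]. Speed limits (degrees/s): [136.94, 136.94, 172.46, 180, 180, 180].

INTERFACE

Orientations are given as [roll, pitch, yaw] about the fixed x, y, z axes, in that order (R = Rz(yaw) Ry(pitch) Rx(roll)).
In Python, from plant import get_obs, snapshot, close_job, spot_in, spot_point gives the robot as it stands.
- The arm moves only by the tool play_rows, never from a script. Its argument "plan" is a list of rows, each a list of 6 numbers: the shift along the tool's x, y, z in cm, then the turn, a rotation vector about the tool's x, y, z in degrees. A call has 1 to 20 rows; each row shifts and turns the commanded pose from where the row before left it, along the tool's axes as they then stand; what a row does not reach is not made up. A row lasts 1/12 s, in which the tool goes at most 41.7 mm and 7.16 degrees, less where a joint would pass 70% of its speed; a pose out of reach is approached as far as the arm can. A call is refused whole if a number of a shift passes 4.17 or a number of a turn 7.16, either way. A call with a gripper value outside its range is refused whole. "grip" is the finger opening in cm, from 0 to 8.76, set as the call begins (left out, the last holds). The fingers move at their own pace and stop on an object; the grip force is fixed at half the most. Time passes only in rows, so rows that do not move let the fingers close. It gives the time, the measured TCP pose, the force, the opening and the grip force at its end, in the units of the state.
- get_obs(): the state, without advancing time (a new reading comes with each control period).
- snapshot(name): name is "scene" or "top"; returns a dict with "frame" (384x512x3 uint8, red, green, blue), "fx", "fy", "cx", "cy" (pixels), "k1" (the pictures are not rectified: a ray, as slopes to the right and down, at radius r is drawn at 1 + k1 r^2 times it, then the intrinsics apply), "position" and "attitude" of the camera in the world. Camera axes: x right, y down, z forward; pixel columns grow to the right and rows downward; lengths in m; the calibration is good to about 2 mm. A picture is of the moment at which its call begins. There is no depth.
- close_job(): hands the job in; it is judged then, once.
Trained networks look in the newest picture that a camera, given by its name, has taken for a name from the list of things; names that differ only in an ending like _2 or _b are one class to them, and where a whole thing is asked for, a point or a joint stands for the part that bears it (a point fixed in the world has none). Each returns a list of dicts, best first, with "score" (0 to 1); they miss things now and then, are a little off and sometimes report something else, mostly with a low value. They report only what shows in the picture. A call takes as long as a camera call.
- spot_in(camera, thing): "position" ([x, y, z] in m, in world coordinates, good to about 4 mm: the middle of the surface that is visible of it).
- spot_point(camera, thing): "position" ([x, y, z] in m, in world coordinates, good to about 4 mm: a listed point, or the origin of a listed thing).
The state is a dict: "clock": time; "joint_pos": joint angles; "qvel": joint speeds; "tau": joint torques, N m; "tool_pos": TCP position; "orientation": TCP orientation; "force": force on the tool from outside, world axes, zero at the start; "moment": the same for the moment, N m; "opening": finger opening in m; "gripper_force": force on a finger pad.
Only numpy, scipy, OpenCV 4.12 (cv2) and the standard library are available. Lean on these libraries where they do the work, as an engineer would, in place of code of your own. Each camera call takes 0.05 s, during which the arm holds its last target. There are 200 camera calls.

TASK

The glue has set and the clamp screw is already slackened: open the bar clamp to make room for the next, wider planter panel. Press down the thumb lever behind the sliding jaw to free its ratchet and, keeping it pressed, push the jaw away from the panel along the notched bar, all the way back to its end stop, then let go. Nothing is to be picked up; leave the wooden panel and the things lying around the clamp where they are.

Things in the scene. Friction and masses are not known exactly. Their poses are not given: they have to be found in the camera images.
- clamp: Plywood board (590 x 240 x 12 mm, fixed flat on the bench) carrying a bar clamp. Origin: underside of the board, under the bar's centre line. Its x axis runs along the bar from the screw head to the free end, the way the jaw opens; z up. Aluminium bar: x = -270 to +270 mm, 22 mm wide, top 54 mm above the bench, its top cut into ratchet teeth 8 mm apart, 3.5 mm deep, from x = +30 to +190 mm.
- screw_pad (a point): Face of the slackened screw's pad, at clamp x = -184 mm, 72 mm above the bench, on the far side of the panel from the sliding jaw. Behind it stand the fixed grey head (94 mm high, x = -269 to -235 mm) and a 110 mm tommy bar across the screw at x = -317 mm. Two wooden bearers, 55 mm high, lie either side of the bar under the panel. Nothing to do here.
- jaw (a joint): Grey sliding jaw astride the bar, 48 mm wide, 58 mm long, 95 mm high. Value in m: its clamping face is at clamp x = 0.006 + value; 0 nearest the screw, 0.150 fully open, hard against the end-stop pin. Starts at 0 to 0.024. The ratchet lets it close freely but blocks opening (after up to 8 mm of play) unless the lever is held down; then it slides with about 3 N and stays where it is left.
- lever (a joint): Steel thumb lever on the sliding jaw, in rad: 0 up, grows as the plate is pressed down, 0.24 its hard stop. Springs back when let go; at rest it reads 0 to 0.13, as its pawl sits on the teeth. Above about 0.14 the pawl is clear. Its pivot lies 50 mm behind the clamping face (clamp +x), 52 mm above the bench. Pressing mid-plate takes about 3 N at first, 6 N fully down.
- lever_pad (a point): Centre of the thumb plate's upper face: 80 mm behind the clamping face (clamp +x), 68 to 72 mm above the bench at rest, 64 mm fully pressed. The plate reaches 20 mm either way along the bar and is 42 mm wide; its far end (clamp +x) turns up into a lip 11 mm high, inner face 17 mm from this point, to push against. The only higher part near is the jaw's upright, 59 mm off towards the panel.
- panel: Loose edge-glued panel of three pale boards, 170 mm along clamp x, 220 mm across, 20 mm thick, lying flat on the bearers between the screw and the sliding jaw, top 75 mm above the bench. Origin: centre of its underside. Must stay where it lies.
- hammer: Hammer lying on the clamp board beside the bar, 250 mm long, wooden handle, up to 38 mm above the bench. Origin: middle of its length, at its underside. Leave alone.
- tape: Grey tape measure lying on the clamp board on the other side of the bar, 72 x 66 x 36 mm. Origin: centre of its underside. Leave alone.
- glue: White glue bottle, 60 mm diameter, 170 mm high, standing on the bench beside the panel. Origin: centre of its underside. Leave alone.
- conifer: Small dark plant pot, 90 mm diameter, 80 mm high, with a little evergreen shrub up to about 160 mm, standing on the bench beside the clamp board. Origin: centre of its underside. Leave alone.

How it is judged (in metres and radians):
On the way, in this order (a step that is already met when the one before it is completed fails the run):
1. the thumb lever is pressed down, which frees the ratchet (value of joint lever above 0.15 rad), for 0.1 s.
2. the jaw has been pushed back to its end stop (value of joint jaw above 0.143 m), for 0.1 s.
At the end, for the whole second after the job is handed in: The sliding jaw is back within 7 mm of its end stop, the thumb lever has sprung up again, the panel lies within 12 mm of where it was and the hammer, tape measure, glue bottle and plant within 30 mm of where they were (value of joint jaw above 0.143 m and value of joint lever below 0.14 rad and distance of panel from where it was at the start of the episode below 0.012 m and linear speed of panel below 0.01 m/s and distance of each of hammer, tape, glue, conifer from where it was at the start of the episode below 0.03 m); the robot touches nothing.
It fails at once if the panel is lifted or shoved (distance of panel from where it was at the start of the episode above 0.02 m).
It fails at once if a bystander is knocked over, shoved or picked up (distance of any of hammer, tape, glue, conifer from where it was at the start of the episode above 0.04 m or angle between any of glue, conifer's own z axis and vertical above 0.6 rad).
It also fails if it takes over 35 s, if anything falls off the work surface, if the arm or the gripper's body presses on something with over 40 N, if the wrist force passes 120 N, or if a joint passes its speed limit or range.

## Working session

There is one attempt and no reset: what is moved stays moved. The work goes in short steps, Python scripts to look and compute and a tool call to move; the robot and the scene stay as the last step left them, time stands still between calls to the robot, and variables do not carry over. Pictures are saved under pics/ and viewed, at most 10 in all, crops included, and the job is handed in when it is done.

Besides the shell and the picture viewer there is one more tool, called as name(argument=value, ...), one argument or row to a line, values as JSON. play_rows: Moves the arm, as the interface text tells. Its arguments: {"type":"object","properties":{"plan":{"type":"array","items":{"type":"array","items":{"type":"number"}}},"grip":{"type":"number"}},"required":["plan"]}

```bash
mkdir -p pics
python3 - <<'E'
from plant import *
import cv2
for c in("scene","top"):
    s=snapshot(c); cv2.imwrite(f"pics/{c}0.png",s["frame"][:,:,::-1])
    for t in("clamp","screw_pad","lever_pad","panel"):
        print(c,t,[(r["position"],r["score"]) for r in spot_point(c,t)[:2]])
    print(c,'jaw',[(r["position"],r["score"]) for r in spot_in(c,"jaw")[:2]])
    print({k:s[k] for k in s if k!="frame"})
print(get_obs())
E
```

```text
scene clamp [([0.5402, 0.0924, 0.0042], 0.79)]
scene screw_pad [([0.5739, 0.2782, 0.0719], 0.62)]
scene lever_pad [([0.5248, -0.0082, 0.0723], 0.98)]
scene panel [([0.5637, 0.1842, 0.052], 0.74)]
scene jaw [([0.5467, 0.0353, 0.0723], 0.61)]
{'fx': 370.25542047224974, 'fy': 370.25542047224974, 'cx': 251.71914764993363, 'cy': 188.90846354837953, 'k1': -0.10161192636679729, 'position': array([ 0.94232085, -0.27000372,  0.5141922 ]), 'attitude': array([-127.62264338,   -1.07168692,   43.77668852])}
top clamp [([0.5408, 0.0934, -0.0026], 0.72)]
top screw_pad [([0.5767, 0.2708, 0.0737], 0.63)]
top lever_pad [([0.523, -0.0079, 0.0692], 0.96)]
top panel [([0.5698, 0.1822, 0.0503], 0.8)]
top jaw [([0.5285, 0.014, 0.0693], 0.65)]
{'fx': 382.0206342578619, 'fy': 382.0206342578619, 'cx': 251.19122562697913, 'cy': 191.55397144005818, 'k1': -0.10535387913933841, 'position': array([0.4116226 , 0.14104892, 0.88586259]), 'attitude': array([-1.67354517e+02,  4.63715685e-02, -9.69233783e+01])}
{'clock': 0.6, 'joint_pos': array([ 8.07932226e+01,  2.05448000e+01,  6.83719719e-01, -1.05653433e-03,
       -7.01354963e+01, -1.65088045e+01]), 'qvel': array([ 0.0084708 , -0.07941973,  0.03163894,  0.03081496, -0.00784603,
        0.06075947]), 'tau': array([ 1.24790615e-03, -5.81988323e+01,  2.93178517e+01,  6.99952304e+00,
        1.23391184e-02, -1.20100785e-05]), 'tool_pos': array([0.29286887, 0.60814634, 0.24558894]), 'orientation': array([-1.79997000e+02,  1.92555479e-03, -2.57159408e+01]), 'force': array([ 0.73703218, -0.07894054,  0.11145399]), 'moment': array([-0.01489286, -0.0266456 , -0.03991729]), 'gripper_force': 0.0, 'opening': 0.08797595351251754}
```

View pics/scene0.png

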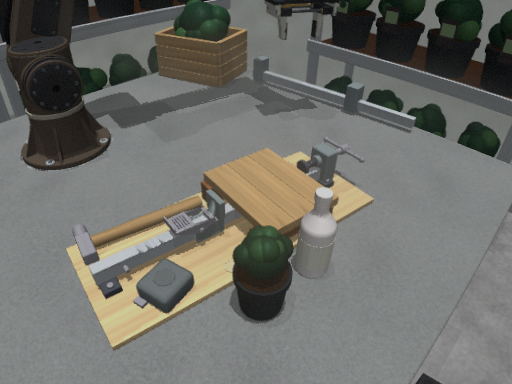

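View pics/top0.png

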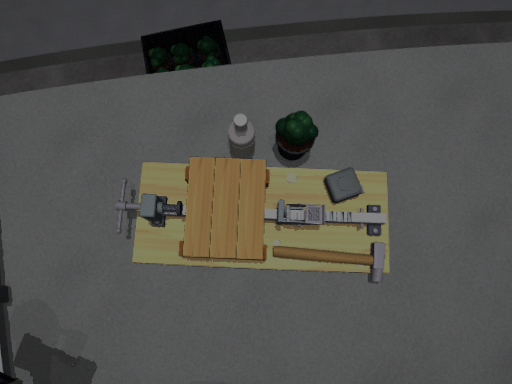

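The scene view shows the lever plate at about (182,222), with the tape, conifer and glue on one side and the hammer on the other. In the top view the bar's free end is at about (385,218), the plate at (315,215) and the conifer at (296,132). Next I'll refine the bar axis and convert the move into tool axes.

```bash
cat > h.py <<'E'
import numpy as np, cv2
from scipy.spatial.transform import Rotation as R
def ray(s,u,v,z):
    K=np.array([[s["fx"],0,s["cx"]],[0,s["fy"],s["cy"]],[0,0,1]])
    p=cv2.undistortPoints(np.array([[[u,v]]],float),K,np.array([s["k1"],0,0,0,0]))[0,0]
    d=R.from_euler("xyz",s["attitude"],degrees=True).apply([p[0],p[1],1])
    return s["position"]+d*(z-s["position"][2])/d[2]
E
python3 - <<'E'
from plant import *
from h import *
s=snapshot("top")
for n,u,v,z in(("bar end",385.5,218,.054),("bar by panel",270,214,.054),("plate",315,215,.07),("screw",185,209.5,.072),("board TL",139,163,.012),("board TR",390,169,.012),("board BL",134,267,.012),("board BR",390,273,.012)):
    print(n,ray(s,u,v,z).round(4))
for t in("conifer","glue","tape","hammer"): print(t,[(r["position"],r["score"]) for r in spot_point("top",t)[:2]])
f=s["frame"][180:260,255:400,::-1]
cv2.imwrite("pics/c1.png",cv2.resize(f,None,fx=5,fy=5,interpolation=cv2.INTER_CUBIC))
# tool-frame shift after turning to yaw -100
o=get_obs(); 
for y in(-98,-99,-100):
    Q=R.from_euler("xyz",[180,0,y],degrees=True)
    print(y,Q.inv().apply(np.array([.524,-.008,.246])-o["tool_pos"]))
E
```

```text
bar end [ 0.5009 -0.1705  0.054 ]
bar by panel [0.5416 0.0842 0.054 ]
plate [ 0.5251 -0.0113  0.07  ]
screw [0.5707 0.267  0.072 ]
board TL [0.709  0.3779 0.012 ]
board TR [ 0.6213 -0.2208  0.012 ]
board BL [0.4638 0.4042 0.012 ]
board BR [ 0.3793 -0.173   0.012 ]
conifer [([0.7103, 0.0086, 0.0048], 0.92)]
glue [([0.7223, 0.1252, -0.0034], 0.61)]
tape [([0.5952, -0.0887, 0.0121], 0.83)]
hammer [([0.4364, -0.0325, 0.0108], 0.68)]
-98 [ 5.77958637e-01 -3.14610228e-01 -4.24129820e-04]
-99 [ 5.72379906e-01 -3.24649080e-01 -4.24129820e-04]
-100 [ 5.66626822e-01 -3.34589041e-01 -4.24129820e-04]
```

View pics/c1.png

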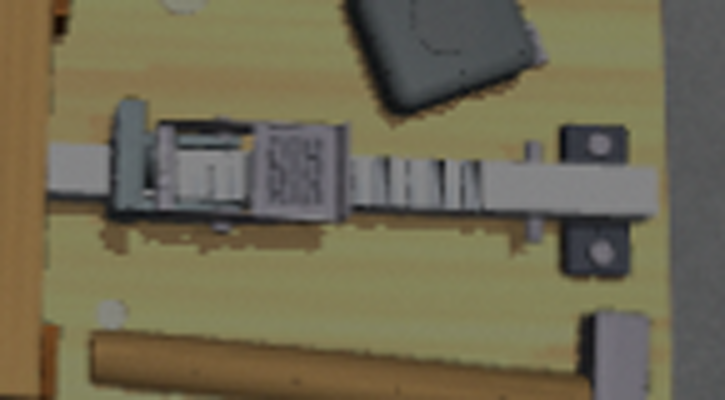

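The bar is tilted about 9°, so the tool yaw should be -99°, which makes tool x the opening direction. The plate centre is near (0.525, -0.009). The conifer is 0.185 m off the bar, so there is clearance. Turn first, then travel high.

play_rows(
  plan=[
    [0,0,0,0,0,6.66],
    [0,0,0,0,0,6.66],
    [0,0,0,0,0,6.66],
    [0,0,0,0,0,6.66],
    [0,0,0,0,0,6.66],
    [0,0,0,0,0,6.66],
    [0,0,0,0,0,6.66],
    [0,0,0,0,0,6.66],
    [0,0,0,0,0,6.66],
    [0,0,0,0,0,6.66],
    [0,0,0,0,0,6.66],
    [0,0,0,0,0,0],
  ],
  grip=0,
)

```text
clock: 1.85
tool_pos: [0.2929, 0.6081, 0.2456]
orientation: [180.0, -0.0, -99.3]
force: [-0.8, 0.1, 0.6]
opening: 0.0132
gripper_force: 0.0
```

play_rows(
  plan=[
    [3.18,-1.8,0,0,0,0],
    [3.18,-1.8,0,0,0,0],
    [3.18,-1.8,0,0,0,0],
    [3.18,-1.8,0,0,0,0],
    [3.18,-1.8,0,0,0,0],
    [3.18,-1.8,0,0,0,0],
    [3.18,-1.8,0,0,0,0],
    [3.18,-1.8,0,0,0,0],
    [3.18,-1.8,0,0,0,0],
    [3.18,-1.8,0,0,0,0],
    [3.18,-1.8,0,0,0,0],
    [3.18,-1.8,0,0,0,0],
    [3.18,-1.8,0,0,0,0],
    [3.18,-1.8,0,0,0,0],
    [3.18,-1.8,0,0,0,0],
    [3.18,-1.8,0,0,0,0],
    [3.18,-1.8,0,0,0,0],
    [3.18,-1.8,0,0,0,0],
    [0,0,0,0,0,0],
    [0,0,0,0,0,0],
  ],
)

```text
clock: 3.52
tool_pos: [0.5239, -0.0097, 0.2453]
orientation: [180.0, -0.0, -99.0]
force: [-0.1, 0.8, -0.5]
opening: 0.0004
gripper_force: 0.0
```

play_rows(
  plan=[
    [0,0,3.0,0,0,0],
    [0,0,3.0,0,0,0],
    [0,0,3.0,0,0,0],
    [0,0,2.5,0,0,0],
    [0,0,1.5,0,0,0],
    [0,0,1.0,0,0,0],
    [0,0,0,0,0,0],
  ],
)

```text
clock: 4.1
tool_pos: [0.5224, -0.0073, 0.1038]
orientation: [179.8, -0.1, -98.8]
force: [-0.4, -0.2, -0.4]
opening: 0.0001
gripper_force: 0.0
```

Run:
```python
from plant import *
import cv2
s=snapshot("scene"); cv2.imwrite("pics/s2.png",cv2.resize(s["frame"][150:310,60:270,::-1],None,fx=3.6,fy=3.6,interpolation=cv2.INTER_CUBIC))
```

```text
(no output)
```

View pics/s2.png

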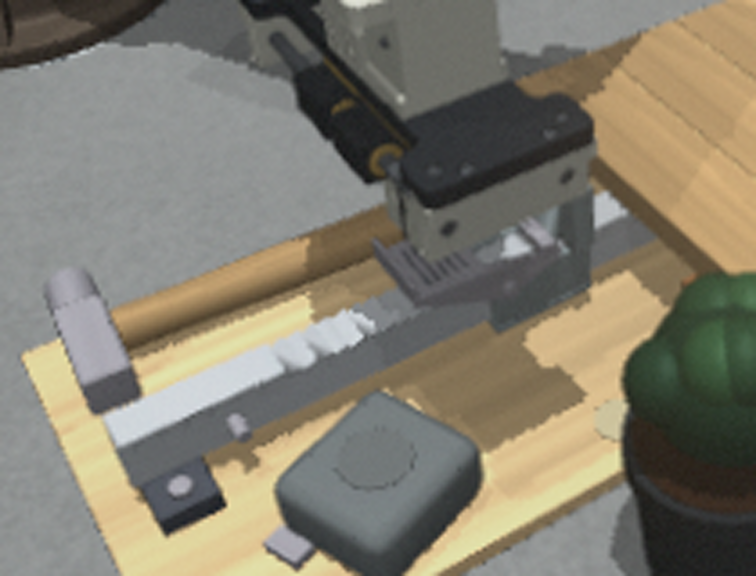

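The tips hang about 15 mm above the plate and clear of the jaw upright, with the plate and lip showing at (380–490, 250–290) in the crop. I'll nudge sideways and press down.

play_rows(
  plan=[
    [0.1,-0.3,0.3,0,0,0],
    [0,0,0.4,0,0,0],
    [0,0,0.4,0,0,0],
    [0,0,0.3,0,0,0],
    [0,0,0.3,0,0,0],
    [0,0,0.2,0,0,0],
    [0,0,0,0,0,0],
    [0,0,0,0,0,0],
  ],
)

```text
clock: 4.82
tool_pos: [0.5266, -0.0096, 0.0871]
orientation: [-180.0, -0.0, -99.0]
force: [-2.3, -1.4, 7.1]
opening: 0.0005
gripper_force: 3.5
```

play_rows(
  plan=[
    [0,0,0.2,0,0,0],
    [0,0,0.1,0,0,0],
    [0,0,0,0,0,0],
    [0,0,0,0,0,0],
  ],
)

```text
clock: 5.15
tool_pos: [0.5267, -0.0098, 0.0848]
orientation: [-179.9, -0.0, -98.9]
force: [-3.9, -3.2, 12.8]
opening: 0.0007
gripper_force: 6.6
```

12.8 N at a tip height of about 65 mm means the lever is at its stop. Now push along +x.

play_rows(
  plan=[
    [0.5,0,0,0,0,0],
    [0.5,0,0,0,0,0],
    [0.5,0,0,0,0,0],
    [0.5,0,0,0,0,0],
    [0.5,0,0,0,0,0],
    [0.5,0,0,0,0,0],
    [0.5,0,0,0,0,0],
    [0.5,0,0,0,0,0],
    [0,0,0,0,0,0],
  ],
)

```text
clock: 5.9
tool_pos: [0.5206, -0.0491, 0.0848]
orientation: [-179.9, 0.0, -99.0]
force: [-4.3, 0.3, 12.2]
opening: 0.0004
gripper_force: 5.7
```

play_rows(
  plan=[
    [0.6,0,0,0,0,0],
    [0.6,0,0,0,0,0],
    [0.6,0,0,0,0,0],
    [0.6,0,0,0,0,0],
    [0.6,0,0,0,0,0],
    [0.6,0,0,0,0,0],
    [0.6,0,0,0,0,0],
    [0.6,0,0,0,0,0],
    [0.6,0,0,0,0,0],
    [0.6,0,0,0,0,0],
    [0.6,0,0,0,0,0],
    [0.6,0,0,0,0,0],
    [0.6,0,0,0,0,0],
    [0.6,0,0,0,0,0],
    [0,0,0,0,0,0],
  ],
)

```text
clock: 7.15
tool_pos: [0.5071, -0.133, 0.0837]
orientation: [-180.0, -0.0, -99.0]
force: [3.2, -2.9, 5.3]
opening: 0.0009
gripper_force: 3.0
```

Run:
```python
from plant import *
import cv2
s=snapshot("scene"); cv2.imwrite("pics/s3.png",cv2.resize(s["frame"][150:310,60:270,::-1],None,fx=3.6,fy=3.6,interpolation=cv2.INTER_CUBIC))
```

```text
(no output)
```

View pics/s3.png

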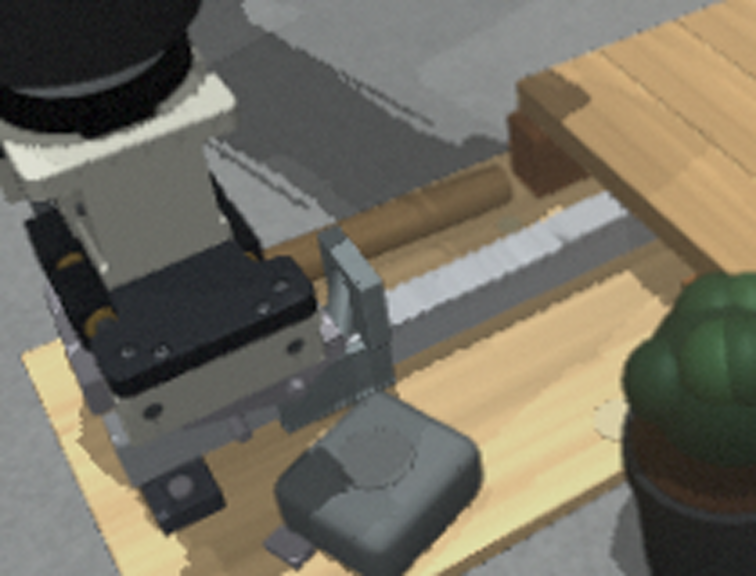

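The jaw has followed: its upright is at (355,290) in the crop and its body is near the stop pin at (240,425). I'll continue until contact with the stop builds force, pressing slightly more.

play_rows(
  plan=[
    [0.3,0,0.1,0,0,0],
    [0.3,0,0.1,0,0,0],
    [0.3,0,0,0,0,0],
    [0.2,0,0,0,0,0],
    [0,0,0,0,0,0],
  ],
)

```text
clock: 7.62
tool_pos: [0.5057, -0.1433, 0.0828]
orientation: [-179.9, -0.0, -99.0]
force: [0.7, 1.6, 14.9]
opening: 0.0004
gripper_force: 7.5
```

play_rows(
  plan=[
    [0.2,0,0,0,0,0],
    [0.2,0,0,0,0,0],
    [0.2,0,0,0,0,0],
    [0,0,0,0,0,0],
  ],
)

```text
clock: 7.95
tool_pos: [0.5048, -0.1491, 0.0828]
orientation: [-179.9, -0.0, -99.0]
force: [0.1, 1.2, 15.0]
opening: 0.0005
gripper_force: 7.6
```

play_rows(
  plan=[
    [0.2,0,0,0,0,0],
    [0.2,0,0,0,0,0],
    [0.2,0,0,0,0,0],
    [0,0,0,0,0,0],
  ],
)

```text
clock: 8.28
tool_pos: [0.5049, -0.1502, 0.0824]
orientation: [-179.8, 0.4, -99.0]
force: [-0.0, 35.0, 18.1]
opening: 0.0007
gripper_force: 21.3
```

35 N against the stop. Release by easing the push, lifting straight up and clearing.

play_rows(
  plan=[
    [-0.3,0,0,0,0,0],
    [-0.1,0,-0.3,0,0,0],
    [0,0,-0.5,0,0,0],
    [0,0,-1.0,0,0,0],
    [0,0,-2.0,0,0,0],
    [0,0,-3.0,0,0,0],
    [0,0,-3.0,0,0,0],
    [0,0,-3.0,0,0,0],
    [0,0,-3.0,0,0,0],
    [0,0,0,0,0,0],
    [0,0,0,0,0,0],
  ],
)

```text
clock: 9.2
tool_pos: [0.5031, -0.1508, 0.2401]
orientation: [180.0, 0.0, -99.0]
force: [-0.9, -0.3, -0.7]
opening: 0.0006
gripper_force: 0.0
```

Run:
```python
from plant import *
import cv2
s=snapshot("scene"); cv2.imwrite("pics/s4.png",cv2.resize(s["frame"][150:310,60:270,::-1],None,fx=3.6,fy=3.6,interpolation=cv2.INTER_CUBIC))
for t in("lever_pad","panel"): print(t,[(r["position"],r["score"]) for r in spot_point("scene",t)[:1]])
```

```text
lever_pad [([0.5026, -0.1379, 0.0695], 0.92)]
panel [([0.5654, 0.1825, 0.0536], 0.66)]
```

View pics/s4.png

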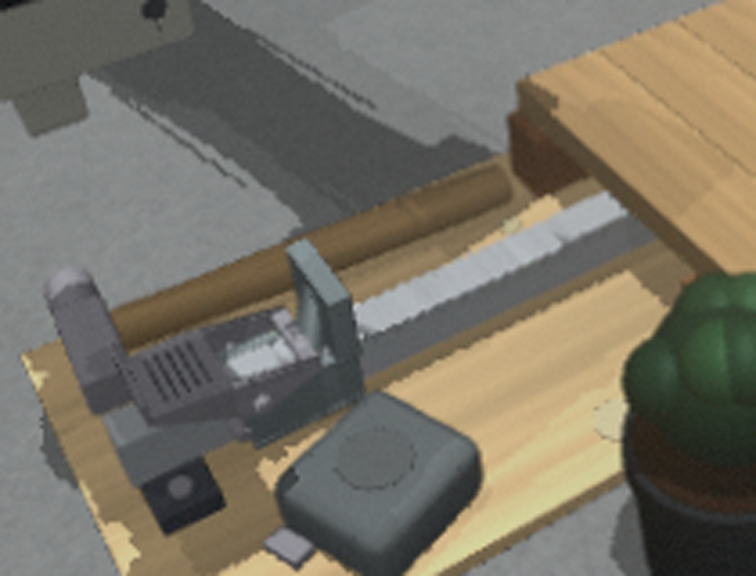

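The jaw is against the stop pin at about (245,430), the lever is up (pad height 69.5 mm), and the panel, hammer and tape have not moved. Handing in.

```bash
python3 -c "
from plant import *
print(close_job())"
```

```text
the job is handed in; nothing more can be done
None
```

The clamp is open: the jaw sits against its end stop, the lever has sprung back up, and the panel, hammer and tape look unmoved in the last picture. The job is handed in, but no verdict came back.

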